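# Shut the salt box and hang it on its two pins

## Robot

A 7-joint arm with a two-finger parallel gripper is mounted at the origin on a cart in front of the work surface, level with it; the furniture and walls round the work are solid. World frame = base frame: x ahead of the robot, y to its left, z up, the work surface at z = 0. Lengths are in m, angles in degrees, forces in N, time in s.
With the tool pointing down it reaches from about 0.425 to 0.975 m from the base axis. Payload 16.7 kg.
Tool frame: the origin (TCP) lies between the finger pads; the fingertips stand 11 mm ahead of it and the grasp point (between the pads) lies 8 mm behind it (manip.tip_extent is the distance from the TCP to the fingertips, in m); z points along the fingers, x is the direction in which the jaws open and shut, and the axes are right-handed (so a half turn about z gives the same grasp; the last joint's range is limited). The gripper opens to 85 mm and grips with 20 to 120 N. Pads are 22 mm wide; open, the fingers measure 114 mm over their backs; the gripper's body (76 mm by 85 mm) begins 54 mm behind the grasp point. The pads swing forward as they close: fully open they stand 13 mm farther back than shut.
Start: joints at [-80.071, 24.414, 4.234, 92.017, -1.954, 63.644, -3.845], TCP at [0.214, 0.64, 0.242] pointing down, gripper open.
Joint ranges: [-163.25, 163.25], [-28.42, 122.38], [-70.27, 78.77], [12.13, 141.07], [-58.53, 238.53], [9.26, 117.41], [-156.51, 156.51]. Speed limits (degrees/s): [108.29, 108.29, 136.94, 136.94, 172.46, 172.46, 172.46].

## Interface

Orientations are given as a 3x3 rotation matrix whose columns are the frame's x, y, z axes.
In Python, from workcell import manip gives the robot as it stands.
- The arm moves only by the tool arm_command, never from a script. Its argument "moves" is a list of rows, each a list of 6 numbers: the shift along the tool's x, y, z in mm, then the turn, a rotation vector about the tool's x, y, z in degrees. A call has 1 to 20 rows; each row shifts and turns the commanded pose from where the row before left it, along the tool's axes as they then stand; what a row does not reach is not made up. A row lasts 1/8 s, in which the tool goes at most 62.5 mm and 10.7 degrees, less where a joint would pass 70% of its speed; a pose out of reach is approached as far as the arm can. A call is refused whole if a number of a shift passes 62.5 or a number of a turn 10.7, either way. A call with a gripper value outside its range is refused whole. "fingers" is the closure in counts, from 0 (fully open) to 255 (shut), set as the call begins (left out, the last holds). The fingers move at their own pace and stop on an object; the grip force is fixed at half the most. Time passes only in rows, so rows that do not move let the fingers close. It gives the time, the measured TCP pose, the force and the opening at its end, in the units of the state.
- manip.state(): the state, without advancing time (a new reading comes with each control period).
- manip.snapshot(name): name is "scene" or "top"; returns a dict with "color" (400x640x3 uint8, blue, green, red), "depth" (400x640 float32, m along the optical axis (not along the pixel's ray), 0 where there is no reading), "K" (3x3 intrinsics, pixels), "pose" (4x4, takes a point from camera to world coordinates). Camera axes: x right, y up, looking along -z (the intrinsics and any distortion apply to the point x, -y, -z); pixel columns grow to the right and rows downward; lengths in m; the calibration is good to about 2 mm. A picture is of the moment at which its call begins.
- manip.sign_off(): hands the job in, once; it reports no verdict.
The state is a dict: "time": time; "q": joint angles; "qvel": joint speeds; "joint_torque": joint torques, N m; "tool_pos": TCP position; "ee_rot": TCP orientation; "ft_force": force on the tool from outside, world axes, zero at the start; "wrist_torque": the same for the moment, N m; "width": finger opening in m.
Only numpy, scipy, OpenCV 4.12 (cv2) and the standard library are available. Lean on these libraries where they do the work, as an engineer would, in place of code of your own. Each camera call takes 0.05 s, during which the arm holds its last target.

## Task

Shut the lid of the light-wood salt box while the box stands on the counter, then hang the box by both holes of its back board on the two brass pins of the dark frame, front outward and its back fully home against the frame, with the lid still shut. Leave the other things on the counter standing where they are.

Things in the scene. Friction and masses are not known exactly. Their poses are not given: they have to be found in the camera images.
- salt_box: Loose light-wood salt box, 0.2 to 0.4 kg, on the counter left or right of the pepper mill, turned up to 0.9 rad. Origin: underside, below the middle of its back board; z up, front looks along its -x. Back board upright, 10 mm thick (x -5 to 5), 110 mm wide (y), up to z = 110 mm, with a tab on top. The bin in front of it spans x -5 to -85 mm, 58 mm high.
- tab (a point): Middle of the top edge (z = 142 mm) of the box's tab: 10 mm thick (box x), 50 mm wide (y), rising from z = 110 to 142 mm above the back board. The place to grip the box from above, across its thickness, once the lid is shut.
- lid (a joint): Lid angle: 0 shut (level, top at box z = 64 mm), positive raised, max 1.1; starts 0.5 to 0.95. Brown wood, 6 mm thick, 112 wide, 80 deep. Hinge along box y at x = -10, z = 61 mm, in mid thickness. Stiff friction (0.05 Nm): stays where left. Shuts when closed fingertips push its upper face near the free edge along its arc, down and away from the back board.
- lid_edge (a point): Middle of the upper side of the lid's free (front) edge, 80 mm from the hinge.
- hole_left (a point): Centre of the box's hole at its y = +35, z = 92 mm, halfway through the board. Both holes are round, 16 mm in diameter, and go right through the board along x.
- hole_right (a point): The same for the hole at the box's y = -35, z = 92 mm.
- frame: Fixed dark-wood hanging frame, 176 mm wide (y), turned up to 0.3 rad. Origin on the counter below the front face of its rails; z up, front looks along its -x. Foot 15 mm thick, x -90 to 40 mm. Posts at y = +-76 mm (18 mm square, to z = 139 mm) carry an upper rail (z 115 to 135) and a lower rail (z 40 to 62 mm), 16 mm thick, front faces at x = 0. Two brass pins on the upper rail.
- pin_left (a point): Root of the left pin (frame y = +35 mm) on its axis at the upper rail's front face, z = 125 mm. The pins, 7 mm in diameter with round ends, run to the frame's front (-x) and rise at 15 degrees; they end 32 mm in front of the rail.
- pin_right (a point): The same for the right pin (frame y = -35 mm).
- seat_left (a point): Where the centre of hole_left lies when the box hangs home with its back board flat against the rails: frame x = -5, y = +35, z = 123.3 mm.
- seat_right (a point): The same for hole_right (frame y = -35 mm).
- pepper_mill: Bystander: dark wooden pepper mill, 58 mm across, 170 mm tall, standing between the box and the frame; origin at its underside.
- oil_bottle: Bystander: glass oil bottle with yellow cap, 61 mm across, 268 mm tall, at the back; origin at its underside.
- ramekin: Bystander: white ramekin, 72 mm across, 41 mm high, at the back; origin at its underside.
- salt_shaker: Bystander: small glass and metal shaker, 44 mm across, 90 mm high, at the back left; origin at its underside.
- mug: Bystander: white mug with dark dots, 82 mm across without its handle, 91 mm high, at the left; origin at its underside.
- teaspoon: Bystander: steel teaspoon, 139 mm long, lying near the front left edge; origin at its underside.

How it is judged (in metres and radians):
On the way:
1. the lid is shut while the box still stands on the counter (value of joint lid below 0.1 rad and height (world z) of salt_box below 0.012 m and angle between salt_box's own z axis and vertical below 0.15 rad), for 0.2 s.
At the end, for the whole second after the job is handed in: Both holes lie on their pins within 7 mm of their seats (left hole on left pin), the box hangs upright within 0.08 rad and at rest, borne by the frame, and the lid is shut to within 0.1 rad (distance between hole_left and seat_left below 0.007 m and distance between hole_right and seat_right below 0.007 m and angle between salt_box's own z axis and vertical below 0.08 rad and value of joint lid below 0.1 rad and contact force between salt_box and frame above 0.5 N and linear speed of salt_box below 0.02 m/s); the robot touches nothing.
It fails at once if a bystander is moved more than 30 mm from its place (distance of any of pepper_mill, oil_bottle, ramekin, salt_shaker, mug, teaspoon from where it was at the start of the episode above 0.03 m).
It fails at once if a standing bystander is tipped by more than 0.4 rad (angle between any of pepper_mill, oil_bottle, ramekin, salt_shaker, mug's own z axis and vertical above 0.4 rad).
It fails at once if the salt box is knocked over (tilted more than 0.7 rad) (angle between salt_box's own z axis and vertical above 0.7 rad).
It also fails if it takes over 64 s, if anything falls off the work surface, if the arm or the gripper's body presses on something with over 40 N, if the wrist force passes 120 N, or if a joint passes its speed limit or range.

## Working session

There is one attempt and no reset: what is moved stays moved. The work goes in short steps, Python scripts to look and compute and a tool call to move; the robot and the scene stay as the last step left them, time stands still between calls to the robot, and variables do not carry over. Pictures are saved under pics/ and viewed, and the job is handed in when it is done.

Besides the shell and the picture viewer there is one more tool, called after "Emit:" as name(argument=value, ...), one argument or row to a line, values as JSON. arm_command: Moves the arm, as the interface text tells. Its arguments: {"type":"object","properties":{"moves":{"type":"array","items":{"type":"array","items":{"type":"number"}}},"fingers":{"type":"number"}},"required":["moves"]}

```bash
mkdir -p pics; ls
python3 - <<'E'
from workcell import manip
import cv2,numpy as np
s=manip.state();print(s)
for n in("scene","top"):
    r=manip.snapshot(n);cv2.imwrite(f"pics/{n}0.png",r["color"]);np.savez(f"{n}0.npz",**r);print(n,r["K"],r["pose"])
E
```

```text
pics
{'time': 0.0, 'q': array([-80.07261584,  24.44920336,   4.23137601,  92.05169722,
        -1.95380273,  63.64474633,  -3.84415121]), 'qvel': array([ 0.00839053,  0.00301519, -0.0147386 ,  0.03002641, -0.03082977,
        0.03287255, -0.13852758]), 'joint_torque': array([-1.59643572e-03, -9.49865127e+01,  3.76054734e+00, -4.63483143e+01,
        1.91908074e-02,  1.05906185e-02, -5.12601741e-05]), 'tool_pos': array([0.21400497, 0.63976004, 0.24162002]), 'ee_rot': array([[ 3.17214328e-01,  9.48353821e-01, -3.16824048e-04],
       [ 9.48353011e-01, -3.17214473e-01, -1.24288024e-03],
       [-1.27919140e-03,  9.37983813e-05, -9.99999177e-01]]), 'ft_force': array([-0.336165  ,  0.08128995, -0.01272394]), 'wrist_torque': array([-0.01448746,  0.04495068, -0.00789354]), 'width': 0.08533855864476625}
scene [[452.42105452   0.         313.97862125]
 [  0.         452.42105452 195.7393707 ]
 [  0.           0.           1.        ]] [[ 0.84221063  0.29145248 -0.45358208 -0.08850705]
 [-0.53869118  0.48954418 -0.68568091 -0.79072992]
 [ 0.02220506  0.82182842  0.56930219  0.84104904]
 [ 0.          0.          0.          1.        ]]
top [[369.23799927   0.         317.51435776]
 [  0.         369.23799927 201.2601878 ]
 [  0.           0.           1.        ]] [[ 0.04455308  0.97735223 -0.20687593  0.29795655]
 [-0.99900278  0.04298384 -0.01207628  0.12327899]
 [-0.00291046  0.20720766  0.97829265  1.03352596]
 [ 0.          0.          0.          1.        ]]
```

View pics/scene0.png

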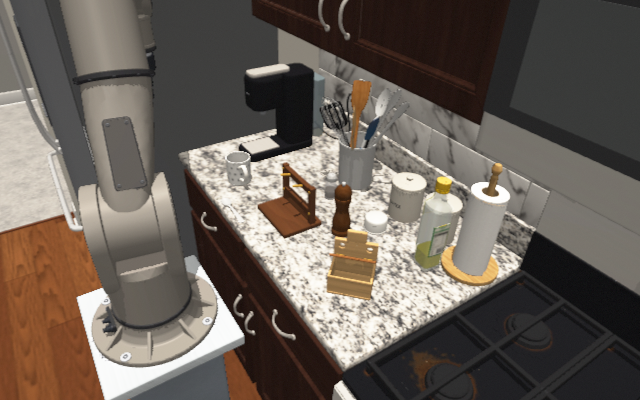

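View pics/top0.png

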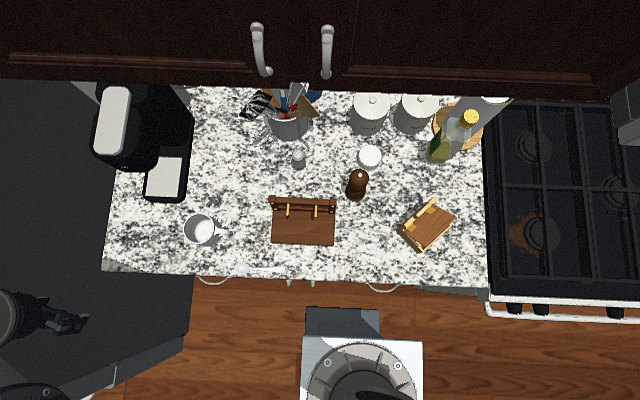

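The scene view shows the box at about (355,265) and the frame at about (290,200). The mill is at (342,210), between them. In the top view the box is at (430,225) with its lid half open, and the frame is at (304,222). I'll zoom in next.

```bash
cat > h.py <<'E'
import numpy as np,cv2
def load(n): return dict(np.load(n))
def pt(r,u,v,d=None):
    if d is None: d=float(r["depth"][int(round(v)),int(round(u))])
    K=r["K"];p=np.array([(u-K[0,2])/K[0,0]*d,-(v-K[1,2])/K[1,1]*d,-d,1]);return (r["pose"]@p)[:3]
def ray(r,u,v):
    o=r["pose"][:3,3];p=pt(r,u,v,1.0);return o,p-o
def onz(r,u,v,z):
    o,d=ray(r,u,v);return o+d*(z-o[2])/d[2]
def proj(r,P):
    c=np.linalg.inv(r["pose"])@np.append(P,1);K=r["K"];return np.array([K[0,0]*c[0]/-c[2]+K[0,2],K[1,1]*-c[1]/-c[2]+K[1,2]])
def tri(r1,u1,r2,u2):
    o1,d1=ray(r1,*u1);o2,d2=ray(r2,*u2)
    s=np.linalg.lstsq(np.c_[d1,-d2],o2-o1,rcond=None)[0]
    a,b=o1+d1*s[0],o2+d2*s[1];return (a+b)/2,np.linalg.norm(a-b)
def crop(r,x,y,w,h,f,name):
    c=cv2.resize(r["color"][y:y+h,x:x+w],None,fx=f,fy=f,interpolation=cv2.INTER_CUBIC)
    for i in range(0,w,10): cv2.putText(c,str(x+i),(i*f,8),0,.3,(0,0,255),1);cv2.line(c,(i*f,10),(i*f,14),(0,0,255),1)
    for i in range(0,h,10): cv2.putText(c,str(y+i),(0,i*f+3),0,.3,(0,0,255),1);cv2.line(c,(20,i*f),(26,i*f),(0,0,255),1)
    cv2.imwrite(name,c)
E
python3 - <<'E'
from h import *
t=load("top0.npz");s=load("scene0.npz")
crop(t,390,185,75,75,8,"pics/tb.png");crop(t,260,185,90,70,8,"pics/tf.png")
crop(s,315,220,75,85,7,"pics/sb.png");crop(s,250,155,80,85,7,"pics/sf.png")
E
```

```text
(no output)
```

View pics/tb.png

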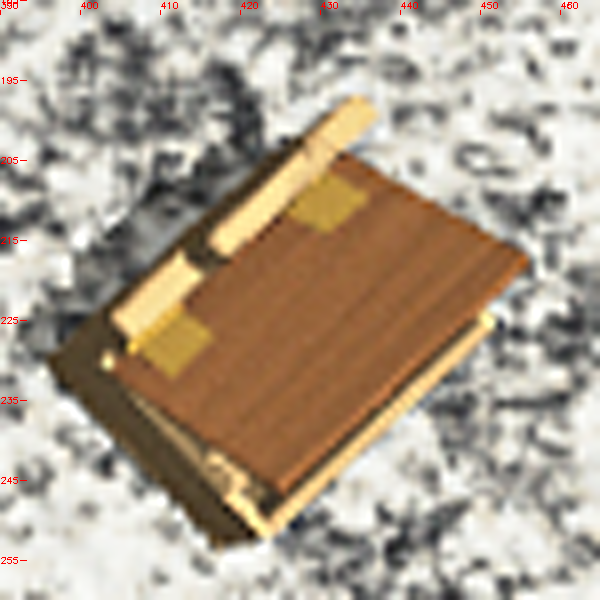

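View pics/tf.png

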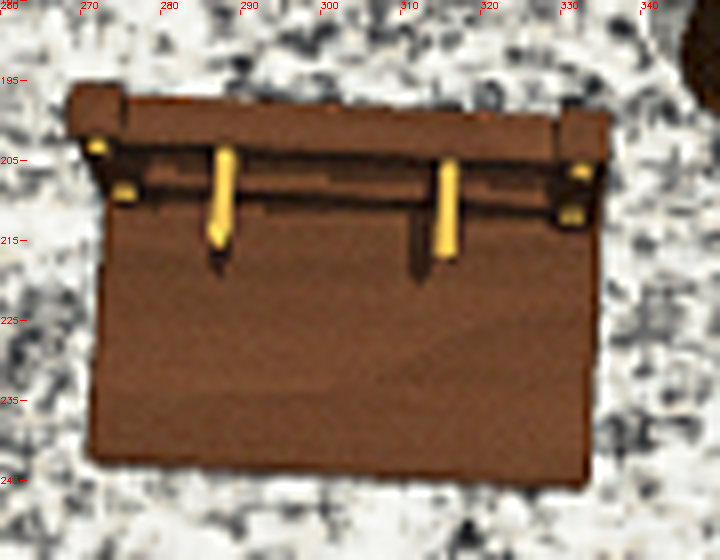

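View pics/sb.png

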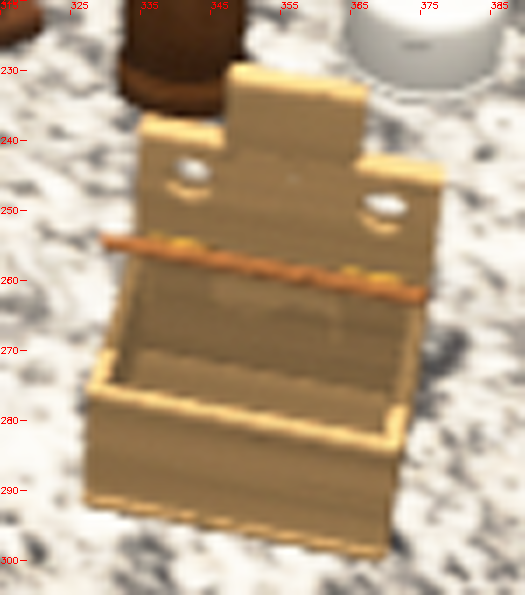

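View pics/sf.png

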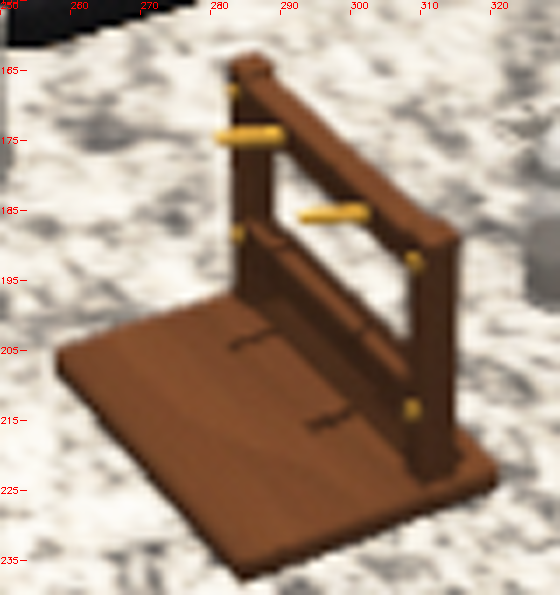

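Run:
```python
from h import *
np.set_printoptions(precision=4,suppress=True,linewidth=150)
t=load("top0.npz");s=load("scene0.npz")
v,u=np.mgrid[0:400,0:640]
def cloud(r):
    d=r["depth"];K=r["K"];P=np.stack([(u-K[0,2])/K[0,0]*d,-(v-K[1,2])/K[1,1]*d,-d,np.ones_like(d)],-1);return (P@r["pose"].T)[...,:3]
T=cloud(t);S=cloud(s)
np.savez("cl.npz",T=T,S=S)
print((T[195:258:2,395:460:3,2]*1000).astype(int))
print("counter", [pt(t,*p) for p in((370,230),(400,180))],[pt(s,*p) for p in((400,300),(320,270))])
print((S[228:300:3,325:385:3,2]*1000).astype(int))
```

```text
[[  -2   -3    2    0    2    0   -3    4    0   -1    1    1    0    1   -2   -1    0    0    0    0   -1    1]
 [   0   -3    0    0   -3    1   -1    0    0    0    2   -1    2  109    1    2    1   -1    0   -1    1    0]
 [   2    0   -2    1    0    0    1   -2    2    0    3    1  105  108  111    0    1   -1   -2   -1    0    0]
 [  -1   -2    0   -1   -3    1    2    2    1   -1    0   70  105  110    0    2    0    0    0    4   -2   -3]
 [   1    2    3   -1   -1    0    3    0    0    0   37  140  109   -1    0    0   -1   -1    0   -1   -1    1]
 [   0    0    0   -2    0    0   -1   -1    0    0  126  146 1033   65    2    3    2   -3   -2    2    0   -2]
 [  -2    2    0    2    0   -1   -1    0    2   94  144  141   67   70   74    2   -1    1   -3    0    1   -1]
 [  -1   -3    0    0    0   -2   -2   -4   59  143  142   68   67   76   79   82    0    0    0   -1   -1    0]
 [   1    0   -2    1    0    0    3   26  138  143   63   71   74   78   83   84   92    0    2    0   -3   -1]
 [   0    3    0    1    0    0    3  117  142  141   67   75   77   78   84   88  
[... 3963 characters left out ...]
 4   7   8  14  14  56   0   0   0]
 [ -1  54  58  57  58   7   4   5   6   2   5   9   7   6   7   7  36  -1   0  -2]
 [  1  45  47  48  51  54  56  54  58  56   4   6   5   3   7  58  -2   1   0  -2]
 [  0  36  37  39  44  42  46  47  47 841  53  54  56  56  58  57   0   0   0   0]
 [ -1  22  26  32  28  32  32  38  36  39  45 841  47  46  49  50   0  -2  -4  -5]
 [  0  14  13  16  22  20  25  27  27  32  30  36  35  37  40  42   1   0   0   0]
 [  0   1   4   8  12   9  16  17  19  21  23  27  28  29  31  31   0  -3  -2   0]
 [ -1   0   0   0   2   4   2   7   5  11  12  12  17  16  18  14  -1  -1   0   0]
 [  0  -1   1  -5  -2   0   1   3  -2   0   2   4   5   8   8   0  -1  -1  -4   0]]
```

Run:
```python
from h import *
np.set_printoptions(precision=4,suppress=True,linewidth=150)
t=load("top0.npz");s=load("scene0.npz");c=np.load("cl.npz");S=c["S"];T=c["T"]
def plane(P,tol=.004):
    m=np.ones(len(P),bool)
    for _ in range(8):
        q=P[m].mean(0);n=np.linalg.svd(P[m]-q)[2][2];m=np.abs((P-q)@n)<tol
    return q,n,m.sum()
R=np.s_[232:256,336:378]
P=S[R].reshape(-1,3);P=P[(P[:,2]>.068)&(P[:,2]<.138)&(P[:,0]<.8)]
q,n,k=plane(P); n=n*np.sign(n[0]);print("board front",q,n,k,"yaw",np.arctan2(n[1],n[0]))
# bin front face
P=S[282:300,325:372].reshape(-1,3);P=P[(P[:,2]>.008)&(P[:,2]<.05)]
q2,n2,k2=plane(P);n2*=np.sign(n2[0]);print("bin front",q2,n2,k2,"dist",(q-q2)@n,"yaw",np.arctan2(n2[1],n2[0]))
# lid
P=T[200:250,400:458].reshape(-1,3);P=P[(P[:,2]>.066)&(P[:,2]<.118)]
P=P[(P-q)@n<-.008]
ql,nl,kl=plane(P);nl*=np.sign(nl[2]);print("lid",ql,nl,kl,"angle",np.arccos(nl[2]),)
def hit(r,u,v,q,n):
    o,d=ray(r,u,v);return o+d*((q-o)@n)/(d@n)
ex=np.array([n[0],n[1],0]);ex/=np.linalg.norm(ex);ey=np.array([-ex[1],ex[0],0])
for nm,p in dict(tabL=(347.3,231.8),tabR=(366.2,234.8),boardTL=(334.7,239),boardTR=(377.3,246),hl=(341.5,244.7),hr=(368.7,249.7)).items():
    h=hit(s,*p,q,n);print(nm,h,"lat",(h-q)@ey)
# top tab corners
P=T[195:235,398:440].reshape(-1,3)
for lo,hi in((.137,.147),(.104,.113)):
    Q=P[(P[:,2]>lo)&(P[:,2]<hi)];Q=Q[np.abs((Q-q)@ex-.005)<.012]
    a=(Q-q)@ey;b=(Q-q)@ex;print(len(Q),"lat",a.min(),a.max(),np.median(b),b.min(),b.max(),np.median(Q[:,2]))
```

```text
board front [ 0.4758 -0.133   0.0992] [0.721  0.6929 0.0064] 661 yaw 0.7654745004918904
bin front [ 0.4195 -0.1899  0.0277] [0.7208 0.6931 0.0013] 494 dist 0.08050755657465446 yaw 0.7658434778840972
lid [ 0.4467 -0.156   0.0938] [0.4749 0.4553 0.7531] 1014 angle 0.7180254882574052
tabL [ 0.459  -0.1158  0.137 ] lat 0.024044871483390393
tabR [ 0.4914 -0.1495  0.1375] lat -0.02269734493851948
boardTL [ 0.4382 -0.0939  0.1072] lat 0.05420632644785965
boardTR [ 0.5124 -0.1711  0.1082] lat -0.052817902919729216
hl [ 0.4509 -0.107   0.0924] lat 0.03602055417826788
hr [ 0.4987 -0.1567  0.0915] lat -0.03301371739788765
77 lat -0.020181169592485275 0.02707616352593632 0.005919419215798962 0.0004954205019718908 0.01050822298757671 0.14156302166251056
85 lat -0.05209404936469637 0.057610981106516065 0.005695932162164054 0.0006260208771659369 0.01062281940892125 0.10985868734072723
```

Run:
```python
from h import *
np.set_printoptions(precision=4,suppress=True,linewidth=150)
t=load("top0.npz");s=load("scene0.npz");c=np.load("cl.npz");S=c["S"];T=c["T"]
# foot corners top view (z=.015), front edge
A=onz(t,271.2,242.3,.015);B=onz(t,333,245.7,.015);print("foot front L,R",A,B,np.linalg.norm(A-B),"yaw",np.arctan2(*(-(A-B)[[0]],(A-B)[1])))
A2=onz(t,268.3,201,.139)
# brass mask
for r,nm,x0,y0,x1,y1 in((t,"top",260,190,350,240),(s,"scene",250,155,330,240)):
    hsv=cv2.cvtColor(r["color"],cv2.COLOR_BGR2HSV)
    m=((hsv[...,0]>15)&(hsv[...,0]<32)&(hsv[...,1]>110)&(hsv[...,2]>130)).astype(np.uint8)
    mm=np.zeros_like(m);mm[y0:y1,x0:x1]=m[y0:y1,x0:x1]
    n,l,st,ce=cv2.connectedComponentsWithStats(mm)
    for i in range(1,n):
        if st[i,4]>12: 
            ys,xs=np.where(l==i);pp=np.c_[xs,ys].astype(float);mu=pp.mean(0);d=np.linalg.svd(pp-mu)[2][0];pr=(pp-mu)@d
            print(nm,st[i],mu,d,"ends",mu+d*pr.min(),mu+d*pr.max())
# rail front plane from top? use scene depth
P=S[170:225,280:315].reshape(-1,3);print(len(P))
# upper rail top face z~.135 in top
P=T[190:215,265:340].reshape(-1,3);Q=P[(P[:,2]>.125)&(P[:,2]<.145)];print(len(Q),np.median(Q[:,2]),Q.min(0),Q.max(0))
```

```text
foot front L,R [0.3922 0.2582 0.015 ] [0.3904 0.0878 0.015 ] 0.17046658028338021 yaw [-0.0105]
top [286 203   4  13  30] [287.3    209.3667] [-0.0936  0.9956] ends [287.8992 202.9905] [286.7726 214.9786]
top [314 205   3  12  28] [315.2857 211.0714] [-0.0616  0.9981] ends [315.6616 204.9791] [314.9779 216.0603]
scene [281 173   9   3  21] [284.8571 173.9048] [ 0.989  -0.1482] ends [280.9242 174.4941] [289.0416 173.2777]
scene [293 184  10   3  24] [297.625  185.1667] [ 0.9967 -0.0813] ends [292.963  185.5468] [301.9846 184.8112]
1925
543 0.13512207050097003 [0.4523 0.0885 0.1251] [0.4985 0.2581 0.1423]
```

Run:
```python
from h import *
np.set_printoptions(precision=4,suppress=True,linewidth=150)
t=load("top0.npz");s=load("scene0.npz");c=np.load("cl.npz");S=c["S"];T=c["T"]
for nm,a,b in (("L root",(287.9,202.9),(289.3,173.3)),("L tip",(286.8,215.3),(280.4,174.6)),("R root",(315.7,204.6),(302.3,184.8)),("R tip",(315,216.6),(292.4,185.6))):
    print(nm,*tri(t,a,s,b))
# top face points of upper rail by depth: front edge/back edge fit
P=T[190:215,265:340].reshape(-1,3);Q=P[(P[:,2]>.130)&(P[:,2]<.1375)]
# bins along y -> min x and max x
for lo in np.arange(.10,.245,.02):
    q=Q[(Q[:,1]>lo)&(Q[:,1]<lo+.02)]; print(round(lo+.01,3),len(q),q[:,0].min(),q[:,0].max(),q[:,0].mean())
m=(Q[:,1]>.105)&(Q[:,1]<.24);k=np.polyfit(Q[m,1],Q[m,0],1);print("rail top mid line x=",k)
# foot: brown mask in top, z between .008 and .022
hsv=cv2.cvtColor(t["color"],cv2.COLOR_BGR2HSV)
mk=((hsv[...,1]>90)).astype(np.uint8);w=np.zeros_like(mk);w[188:252,262:342]=mk[188:252,262:342]
w=cv2.morphologyEx(w,cv2.MORPH_OPEN,np.ones((3,3)))
# front edge rows per column, left/right edge per row (subpixel no)
cols=np.arange(275,330);fr=[np.where(w[:,x])[0].max()+.5 for x in cols]
L=np.array([onz(t,x,y,.012) for x,y in zip(cols,fr)]);kf=np.polyfit(L[:,1],L[:,0],1);print("front edge x(y)=",kf)
rows=np.arange(216,240)
for f,nm in((lambda r:np.where(w[r])[0].min()-.5,"left"),(lambda r:np.where(w[r])[0].max()+.5,"right")):
    L=np.array([onz(t,f(r),r,.015) for r in rows]);print(nm,np.polyfit(L[:,0],L[:,1],1),L.mean(0))
# scene: rail front face plane
P=S[160:235,250:325].reshape(-1,3)
P=P[(P[:,2]>.045)&(P[:,2]<.133)&(P[:,1]>.1)&(P[:,1]<.25)&(P[:,0]>.44)&(P[:,0]<.5)]
print(len(P)); 
for lo in np.arange(.11,.24,.02):
    q=P[(P[:,1]>lo)&(P[:,1]<lo+.02)];print(round(lo+.01,3),len(q),np.percentile(q[:,0],[5,20,50,80]))
```

```text
L root [0.4824 0.2088 0.1248] 0.0004962422259105647
L tip [0.4508 0.2086 0.1302] 0.0016987427186475645
R root [0.483  0.1381 0.1231] 0.0027258476891010882
R tip [0.4506 0.1385 0.1312] 0.001947482832234885
0.11 41 0.47922884538339283 0.49538433556013295 0.4863223450695785
0.13 59 0.45533424296223857 0.494065427098204 0.48277408045642906
0.15 52 0.4558644449044673 0.4958182522281851 0.48564352376467873
0.17 51 0.4799880515227887 0.495297886685623 0.4870697390332192
0.19 48 0.4806545811926155 0.49412596321503877 0.48730028749235504
0.21 75 0.4523186279888217 0.4965627951238962 0.4802352375961101
0.23 47 0.48011467007184505 0.4951759874611892 0.4880176674791132
0.25 19 0.4809566327736623 0.4984890427904657 0.4889113645597029
rail top mid line x= [-0.0061  0.486 ]
front edge x(y)= [0.0118 0.3899]
left [-0.009   0.2651] [0.4333 0.2612 0.015 ]
right [-0.0263  0.0983] [0.441  0.0867 0.015 ]
474
0.12 53 [0.4781 0.4789 0.48   0.4837]
0.14 75 [0.4587 0.4718 0.4801 0.4866]
0.16 50 [0.4784 0.4795 0.4818 0.4877]
0.18 51 [0.4784 0.4799 0.481  0.4871]
0.2 70 [0.4579 0.4688 0.481  0.4862]
0.22 49 [0.4788 0.4798 0.4811 0.4898]
0.24 103 [0.4791 0.4805 0.4823 0.49  ]
```

Run:
```python
from h import *
np.set_printoptions(precision=3,suppress=True,linewidth=150)
t=load("top0.npz");s=load("scene0.npz");T=np.load("cl.npz")["T"]
for nm,(a,b,c,d) in dict(mill=(165,205,340,372),mach=(80,205,90,195),bottle=(100,165,420,485),mug=(210,245,180,225),pot=(80,145,240,320)).items():
    P=T[a:b,c:d].reshape(-1,3);P=P[(P[:,2]>.03)&(P[:,2]<.6)];print(nm,P.min(0),P.max(0))
    for z0 in np.arange(.03,.4,.06):
        q=P[(P[:,2]>z0)&(P[:,2]<z0+.06)]
        if len(q)>5:print("   z",round(z0,2),"x",q[:,0].min(),q[:,0].max(),"y",q[:,1].min(),q[:,1].max())
```

```text
mill [ 0.522 -0.011  0.03 ] [0.621 0.058 0.172]
   z 0.03 x 0.5221396828017376 0.6207256852638702 y -0.011182557515600627 0.058305106638611104
   z 0.09 x 0.5258191086234417 0.5737360778755588 y 0.010380656164065624 0.0583892255609388
   z 0.15 x 0.5300369164744192 0.5713209362447687 y 0.014310706533568668 0.05419001458873639
mach [0.472 0.338 0.03 ] [0.81  0.759 0.494]
   z 0.03 x 0.4718643844656163 0.8074992233951397 y 0.511300775206411 0.7591833996520827
   z 0.09 x 0.6486941381251071 0.8096468119591287 y 0.5115457883804079 0.7589157639836644
   z 0.15 x 0.5237600985438797 0.7779607396871621 y 0.5108031082976981 0.5949528575018688
   z 0.21 x 0.5231129936648267 0.745525736561163 y 0.5111840648017766 0.6062169434688517
   z 0.27 x 0.5236511666389501 0.7121328433150967 y 0.5116193982981754 0.6282754413809658
bottle [ 0.637 -0.305  0.031] [ 0.782 -0.123  0.271]
   z 0.03 x 0.6367581296404343 0.781293488447519 y -0.30539829878822056 -0.1353474492969943
   z 0.09 x 0.636906855701918 0.781744710704838 y -0.30394836587343277 -0.12330102071377161
   z 0.15 x 0.6365249872523623 0.765283548
[... 256 characters left out ...]
3 ] [0.453 0.479 0.095]
   z 0.03 x 0.3731042873852854 0.4529290484724554 y 0.3742035149962041 0.47810415826775976
   z 0.09 x 0.3745124761965769 0.4530659929130356 y 0.399484783324642 0.4785705985446037
pot [0.602 0.136 0.03 ] [0.808 0.319 0.508]
   z 0.03 x 0.6893599153962492 0.8084707860480906 y 0.1749193476145892 0.2895862397269178
   z 0.09 x 0.6886534129048003 0.8079751659335532 y 0.17659196479758943 0.2908607721092874
   z 0.15 x 0.6661773575647916 0.7972515109972156 y 0.16022434633609842 0.3000610180361668
   z 0.21 x 0.6447762236262136 0.7515134928700615 y 0.14035479612750446 0.31870055362066113
   z 0.27 x 0.6436246378862466 0.7040578952757783 y 0.137666522814255 0.3120997973192048
```

Emit:
arm_command(
  moves=[
    [0,0,-7,0,0,4.6],
    [0,0,-7,0,0,4.6],
    [0,0,-7,0,0,4.6],
    [0,0,-7,0,0,4.6],
    [0,0,-7,0,0,4.6],
    [0,0,-7,0,0,4.6],
    [-7.3,37.4,0,0,0,0],
    [-7.3,37.4,0,0,0,0],
    [-7.3,37.4,0,0,0,0],
    [-7.3,37.4,0,0,0,0],
    [-7.3,37.4,0,0,0,0],
    [-7.3,37.4,0,0,0,0],
    [-7.3,37.4,0,0,0,0],
    [-7.3,37.4,0,0,0,0],
    [-7.3,37.4,0,0,0,0],
    [-7.3,37.4,0,0,0,0],
    [0,0,0,0,0,0],
    [0,0,0,0,0,0],
  ],
  fingers=255,
)

```text
time: 2.35
tool_pos: [0.4205, 0.3204, 0.2842]
ee_rot: [[0.72, 0.694, -0.0], [0.694, -0.72, -0.0], [-0.0, -0.0, -1.0]]
ft_force: [-0.6, 0.4, -0.3]
width: 0.0001
```

Emit:
arm_command(
  moves=[
    [-19.8,27.8,0,0,0,0],
    [-19.8,27.8,0,0,0,0],
    [-19.8,27.8,0,0,0,0],
    [-19.8,27.8,0,0,0,0],
    [-19.8,27.8,0,0,0,0],
    [-19.8,27.8,0,0,0,0],
    [-19.8,27.8,0,0,0,0],
    [-19.8,27.8,0,0,0,0],
    [-28.4,23.5,0,0,0,0],
    [-28.4,23.5,0,0,0,0],
    [-28.4,23.5,0,0,0,0],
    [-28.4,23.5,0,0,0,0],
    [-28.4,23.5,0,0,0,0],
    [-28.4,23.5,0,0,0,0],
    [0,0,0,0,0,0],
    [0,0,0,0,0,0],
  ],
)

```text
time: 4.35
tool_pos: [0.4363, -0.1687, 0.2842]
ee_rot: [[0.72, 0.694, -0.0], [0.694, -0.72, 0.0], [-0.0, -0.0, -1.0]]
ft_force: [0.8, 0.3, -0.3]
width: -0.0002
```

Emit:
arm_command(
  moves=[
    [0,0,35,0,0,0],
    [0,0,35,0,0,0],
    [0,0,35,0,0,0],
    [0,0,25,0,0,0],
    [0,0,15,0,0,0],
    [0,0,5,0,0,0],
    [0,0,0,0,0,0],
    [0,0,0,0,0,0],
  ],
)

```text
time: 5.35
tool_pos: [0.4364, -0.1698, 0.135]
ee_rot: [[0.72, 0.693, 0.001], [0.693, -0.72, 0.0], [0.001, 0.001, -1.0]]
ft_force: [-0.6, -0.2, 0.3]
width: 0.0001
```

Run:
```python
from workcell import manip
from h import *
for n,b in(("scene",(290,190,110,115)),("top",(385,180,90,80))):
    r=manip.snapshot(n);crop(r,*b,6,f"pics/{n}1.png")
```

```text
(no output)
```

View pics/scene1.png

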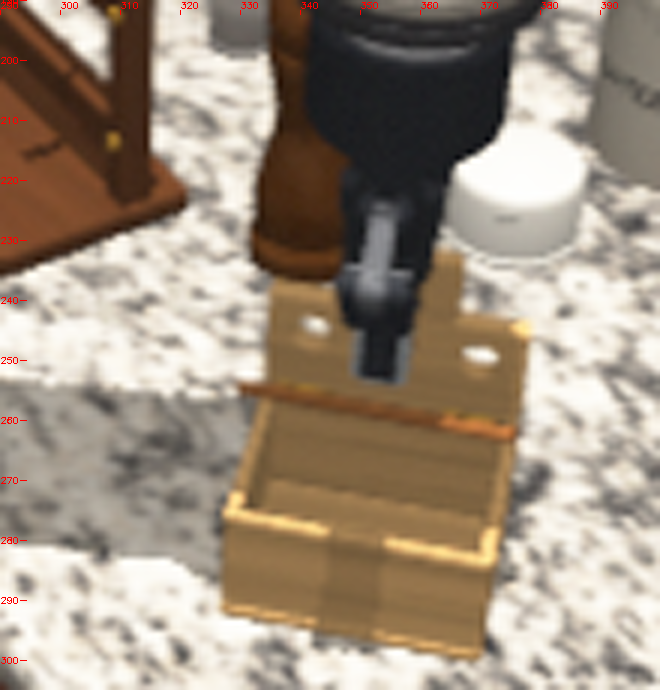

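The closed fingers, with tips at about (353,252), stand just above the lid edge at about (352,257), centred across the lid. I'll push down and forward.

Emit:
arm_command(
  moves=[
    [0,0,4,0,0,0],
    [0,0,4,0,0,0],
    [-1,0,4,0,0,0],
    [-1,0,4,0,0,0],
    [-1,0,4,0,0,0],
    [-1,0,4,0,0,0],
    [-1,0,4,0,0,0],
    [-1,0,4,0,0,0],
    [-1,0,4,0,0,0],
    [-1,0,4,0,0,0],
  ],
)

```text
time: 6.7
tool_pos: [0.4301, -0.1755, 0.094]
ee_rot: [[0.721, 0.693, -0.0], [0.693, -0.721, -0.0], [-0.0, 0.0, -1.0]]
ft_force: [-0.3, -0.2, 0.5]
width: -0.0001
```

Emit:
arm_command(
  moves=[
    [-1,0,3,0,0,0],
    [-1,0,3,0,0,0],
    [-1,0,3,0,0,0],
    [-1,0,3,0,0,0],
    [0,0,2,0,0,0],
    [0,0,2,0,0,0],
    [0,0,1,0,0,0],
    [0,0,1,0,0,0],
    [0,0,0,0,0,0],
  ],
)

```text
time: 7.82
tool_pos: [0.4273, -0.1781, 0.0763]
ee_rot: [[0.721, 0.693, -0.0], [0.693, -0.721, -0.0], [-0.0, -0.0, -1.0]]
ft_force: [0.1, -0.2, -0.2]
width: 0.0002
```

Emit:
arm_command(
  moves=[
    [0,0,1,0,0,0],
    [0,0,0.7,0,0,0],
    [0,0,0,0,0,0],
  ],
)

```text
time: 8.2
tool_pos: [0.4274, -0.1782, 0.0748]
ee_rot: [[0.721, 0.693, 0.0], [0.693, -0.721, 0.0], [0.0, -0.0, -1.0]]
ft_force: [-2.2, 0.7, 9.6]
width: -0.0001
```

Run:
```python
from workcell import manip
from h import *
for n,b in(("scene",(290,190,110,115)),("top",(385,180,90,80))):
    r=manip.snapshot(n);crop(r,*b,6,f"pics/{n}2.png")
```

```text
(no output)
```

View pics/scene2.png

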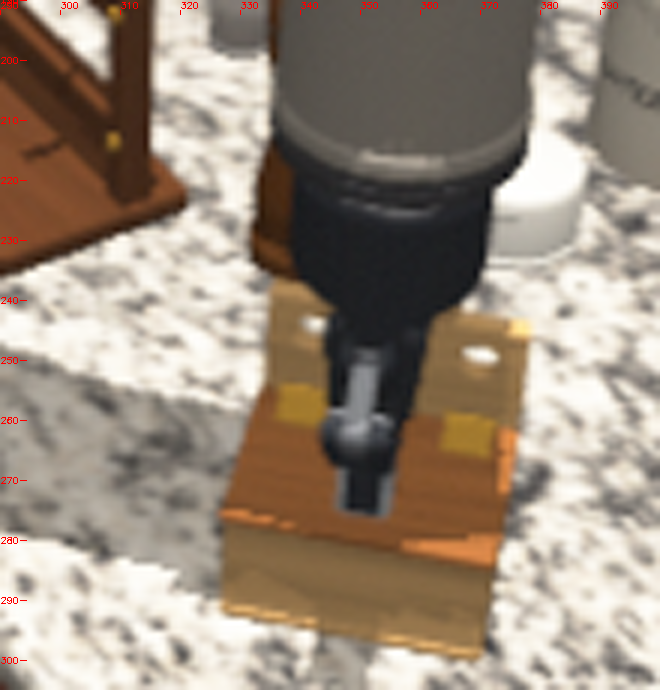

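The lid is level and shut; the contact force is 9.6 N and its front edge is at row ~280. I'll rise and re-measure.

Emit:
arm_command(
  moves=[
    [0,0,-10,0,0,0],
    [0,0,-30,0,0,0],
    [0,0,-40,0,0,0],
    [0,0,-40,0,0,0],
    [-10,0,-40,0,0,0],
    [-10,0,-30,0,0,0],
    [0,0,0,0,0,0],
    [0,0,0,0,0,0],
  ],
  fingers=110,
)

```text
time: 9.3
tool_pos: [0.4127, -0.1917, 0.2644]
ee_rot: [[0.72, 0.694, -0.0], [0.694, -0.72, 0.0], [0.0, -0.0, -1.0]]
ft_force: [-0.1, 0.3, -0.1]
width: 0.0482
```

```bash
cat > m.py <<'E'
from workcell import manip
from h import *
import sys
np.set_printoptions(precision=4,suppress=True,linewidth=150)
def snap(tag):
    o={}
    for n in("scene","top"):
        r=manip.snapshot(n);np.savez(f"{n}{tag}.npz",**r);o[n]=r
    return o["top"],o["scene"]
v,u=np.mgrid[0:400,0:640]
def cloud(r):
    d=r["depth"];K=r["K"];P=np.stack([(u-K[0,2])/K[0,0]*d,-(v-K[1,2])/K[1,1]*d,-d,np.ones_like(d)],-1);return (P@r["pose"].T)[...,:3]
def plane(P,tol=.004):
    m=np.ones(len(P),bool)
    for _ in range(8):
        q=P[m].mean(0);n=np.linalg.svd(P[m]-q)[2][2];m=np.abs((P-q)@n)<tol
    return q,n,m.sum()
E
python3 - <<'E'
from m import *
t,s=snap("3");S=cloud(s);T=cloud(t)
crop(s,290,190,110,115,6,"pics/scene3.png");crop(t,385,180,90,80,6,"pics/top3.png")
P=S[232:256,336:378].reshape(-1,3);P=P[(P[:,2]>.072)&(P[:,2]<.138)]
q,n,k=plane(P);n*=np.sign(n[0]);print(q,n,k,np.arctan2(n[1],n[0]))
P=T[205:250,400:458].reshape(-1,3);P=P[(P[:,2]>.05)&(P[:,2]<.08)]
ql,nl,kl=plane(P);print("lid",ql,nl,kl)
P=S[262:282,328:372].reshape(-1,3);P=P[(P[:,2]>.05)&(P[:,2]<.08)]
print("lid scene",*plane(P))
print(manip.state()["tool_pos"],manip.state()["width"])
E
```

```text
[ 0.4763 -0.1337  0.1011] [0.7223 0.6916 0.0013] 623 0.7636508769999528
lid [ 0.4423 -0.1606  0.0639] [ 0.0059  0.0042 -1.    ] 1235
lid scene [ 0.435  -0.1713  0.0635] [ 0.0086 -0.0004 -1.    ] 791
[ 0.4126 -0.1918  0.2639] 0.048527848723882334
```

View pics/scene3.png

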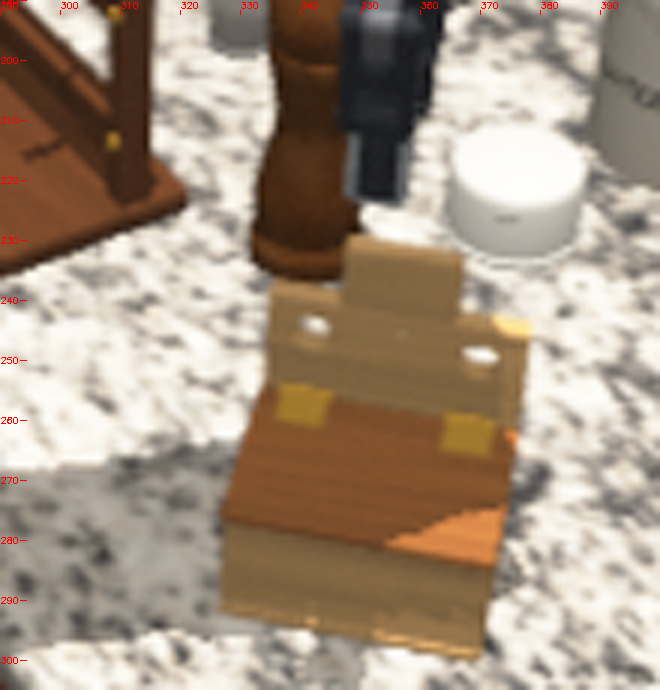

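View pics/top3.png

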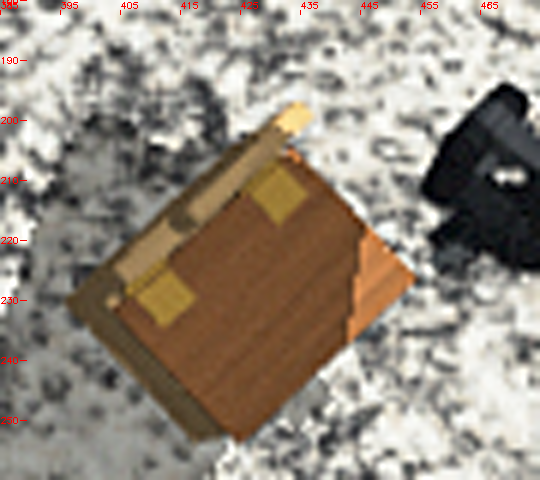

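Emit:
arm_command(
  moves=[
    [30,0,0,0,0,0],
    [30,0,0,0,0,0],
    [31,0,0,0,0,0],
    [0,0,35,0,0,0],
    [0,0,35,0,0,0],
    [0,0,30,0,0,0],
    [0,0,20,0,0,0],
    [0,0,10,0,0,0],
    [0,0,6,0,0,0],
    [0,0,0,0,0,0],
    [0,0,0,0,0,0],
  ],
)

```text
time: 10.78
tool_pos: [0.4788, -0.1289, 0.1291]
ee_rot: [[0.72, 0.693, 0.001], [0.693, -0.72, 0.0], [0.001, 0.001, -1.0]]
ft_force: [-0.8, 0.3, -0.1]
width: 0.0484
```

Run:
```python
from m import *
t,s=snap("4");crop(s,290,190,110,115,6,"pics/scene4.png");crop(t,385,180,90,80,6,"pics/top4.png")
```

```text
(no output)
```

View pics/scene4.png

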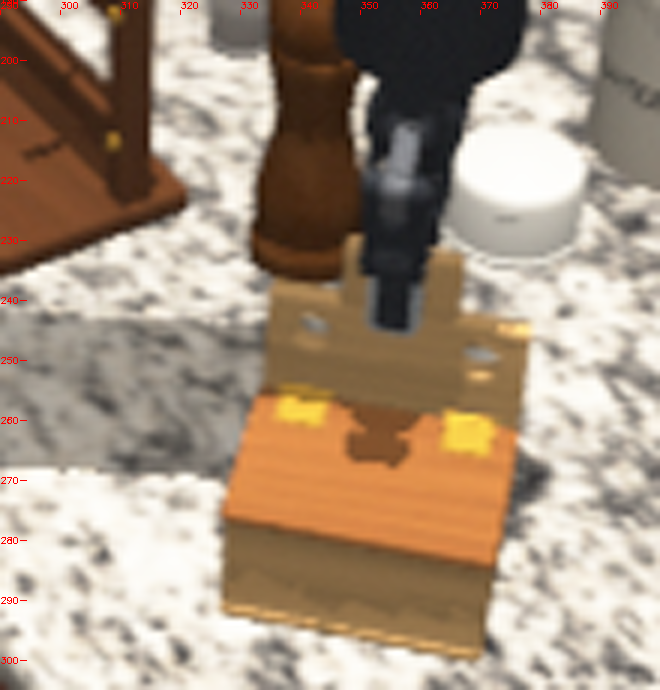

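View pics/top4.png

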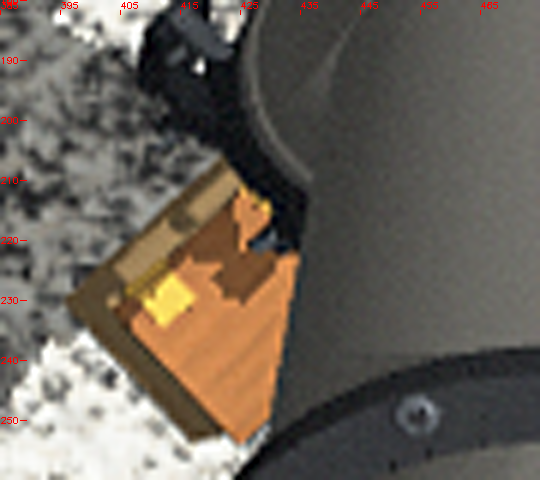

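The front finger is in front of the tab, centred on it. I'll close the gripper.

Emit:
arm_command(
  moves=[
    [0,0,0,0,0,0],
    [0,0,0,0,0,0],
    [0,0,0,0,0,0],
    [0,0,0,0,0,0],
    [0,0,0,0,0,0],
    [0,0,0,0,0,0],
  ],
  fingers=255,
)

```text
time: 11.62
tool_pos: [0.4785, -0.129, 0.1289]
ee_rot: [[0.721, 0.693, 0.0], [0.693, -0.721, 0.0], [0.0, -0.0, -1.0]]
ft_force: [-2.5, 0.5, 8.6]
width: 0.0086
```

Emit:
arm_command(
  moves=[
    [0,0,-3,0,0,0],
    [0,0,-5,0,0,0],
    [0,0,-10,0,0,0],
    [0,0,-10,0,0,0],
    [0,0,0,0,0,0],
  ],
)

```text
time: 12.25
tool_pos: [0.479, -0.1289, 0.1575]
ee_rot: [[0.72, 0.694, 0.002], [0.694, -0.72, 0.0], [0.001, 0.001, -1.0]]
ft_force: [0.1, 0.3, -4.9]
width: 0.0088
```

Emit:
arm_command(
  moves=[
    [0,0,-25,0,0,0],
    [0,0,-30,0,0,0],
    [0,0,-30,0,0,0],
    [0,0,-30,0,0,0],
    [0,0,-20,0,0,0],
    [0,0,-12,0,0,0],
    [9,-17,0,0,0,0],
    [14,-25,0,0,0,0],
    [14,-25,0,0,0,0],
    [14,-25,0,0,0,0],
    [14,-24.5,0,0,0,0],
    [0,0,0,0,0,5],
    [0,0,0,0,0,6.5],
    [0,0,0,0,0,7],
    [0,0,0,0,0,7],
    [0,0,0,0,0,7],
    [0,0,0,0,0,7],
    [0,0,0,0,0,5],
    [0,0,0,0,0,0],
    [0,0,0,0,0,0],
  ],
)

```text
time: 14.75
tool_pos: [0.4444, 0.0, 0.3034]
ee_rot: [[1.0, -0.008, -0.0], [-0.008, -1.0, -0.0], [-0.0, 0.0, -1.0]]
ft_force: [-0.6, 0.5, -3.1]
width: 0.0087
```

Emit:
arm_command(
  moves=[
    [-5,-15,0,0,0,0],
    [-5,-25,0,0,0,0],
    [-5,-30,0,0,0,0],
    [-5,-30,0,0,0,0],
    [0,-30,0,0,0,0],
    [0,-25,0,0,0,0],
    [0,-19,0,0,0,0],
    [0,0,20,0,0,0],
    [0,0,30,0,0,0],
    [0,0,30,0,0,0],
    [0,0,25,0,0,0],
    [0,0,15,0,0,0],
    [0,0,10,0,0,0],
    [0,0,0,0,0,0],
    [0,0,0,0,0,0],
    [0,0,0,0,0,0],
  ],
)

```text
time: 16.75
tool_pos: [0.4266, 0.1745, 0.1742]
ee_rot: [[1.0, -0.01, 0.001], [-0.01, -1.0, 0.001], [0.001, -0.001, -1.0]]
ft_force: [-0.3, -1.0, -3.5]
width: 0.0091
```

Run:
```python
from m import *
t,s=snap("5");crop(s,230,130,110,115,6,"pics/scene5.png");crop(t,255,170,95,90,6,"pics/top5.png")
```

```text
(no output)
```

View pics/scene5.png

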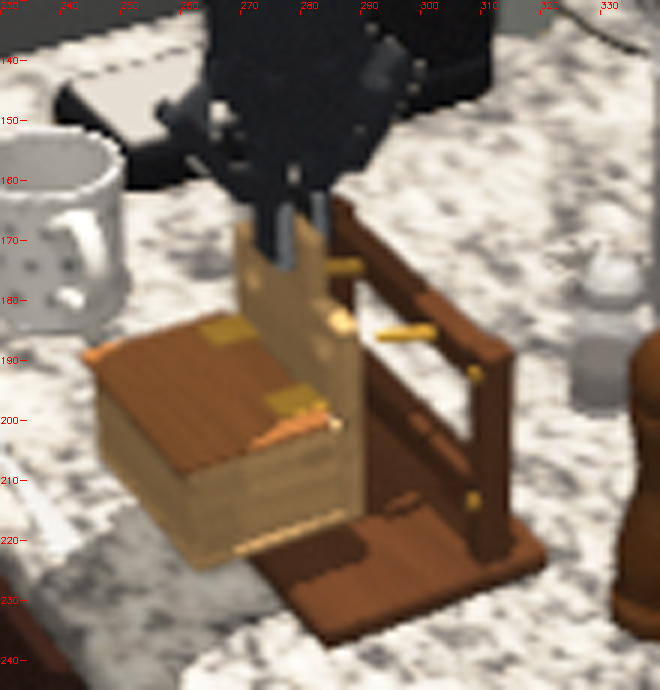

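View pics/top5.png

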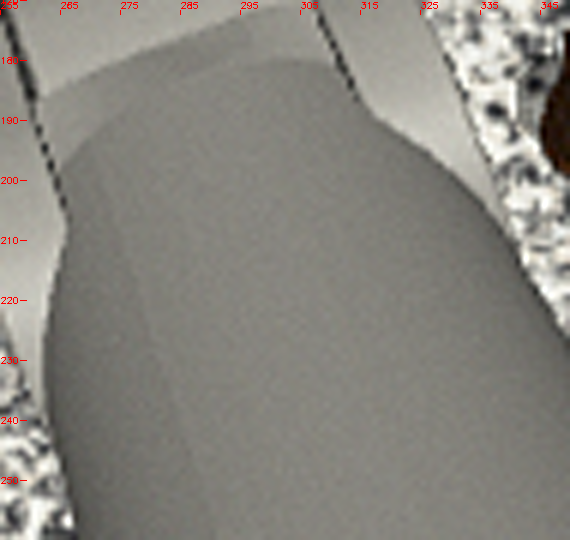

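Run:
```python
from m import *
s=load("scene5.npz");S=cloud(s)
def rep(nm,y0,y1,x0,x1,f):
    P=S[y0:y1,x0:x1].reshape(-1,3);P=P[f(P)];q,n,k=plane(P,.003);print(nm,q,n,k);return q,n
rep("lid",186,203,252,280,lambda P:(P[:,2]>.08)&(P[:,2]<.13))
rep("side",204,220,264,288,lambda P:(P[:,1]>.1)&(P[:,1]<.135))
rep("front",194,218,248,260,lambda P:(P[:,0]>.3)&(P[:,0]<.37))
rep("boardfront",172,190,272,284,lambda P:(P[:,0]>.40)&(P[:,0]<.44))
s0=load("scene0.npz")
print(manip.state()["tool_pos"])
# predicted hole right location front surface & pixel
O=np.array([.4266,.1745,.1742-.129])
ex=np.array([1,-.0100,0]);ey=np.array([.01,1,0])
for nm,p in(("hr",(-5,-35,92)),("hl",(-5,35,92)),("tabTL",(-5,25,142)),("tabTR",(-5,-25,142)),("brTR",(-5,-55,110)),("brBRback",(5,-55,0)),("binFR",(-85,-55,0)),("lidFL",(-90,56,64))):
    w=O+ex*p[0]/1e3+ey*p[1]/1e3+np.array([0,0,p[2]/1e3]);print(nm,proj(s,w))
```

```text
lid [0.3796 0.1693 0.1084] [-0.004   0.0103  0.9999] 427
side [0.3854 0.1205 0.0768] [-0.0021 -1.     -0.0086] 326
front [0.3413 0.1693 0.0776] [-0.9954  0.0433 -0.0852] 175
boardfront [0.4213 0.1716 0.1378] [-1.     -0.0023 -0.0078] 178
[0.4265 0.1744 0.174 ]
hr [282.8243 186.6396]
hl [271.2258 175.1412]
tabTL [272.3088 161.8173]
tabTR [280.7666 169.804 ]
brTR [286.2195 184.6685]
brBRback [289.7173 215.4003]
binFR [261.8319 225.1898]
lidFL [242.0503 187.8047]
```

The box is level and square to the frame, with its centre about 1 mm left of the pin centre and the holes about 2.5 mm below the pin axis. The pin tips are at about (284,174) and (291,186), just behind the board. I'll go in along the 15° slope.

Emit:
arm_command(
  moves=[
    [0,1,-1.5,0,0,0],
    [0,0,0,0,0,0],
    [4,0,1,0,0,0],
    [4,0,1,0,0,0],
    [4,0,1.1,0,0,0],
    [4,0,1.1,0,0,0],
    [4,0,1.1,0,0,0],
    [4,0,1.1,0,0,0],
    [0,0,0,0,0,0],
  ],
)

```text
time: 17.98
tool_pos: [0.4506, 0.1729, 0.1686]
ee_rot: [[1.0, -0.011, -0.0], [-0.011, -1.0, -0.0], [-0.0, 0.0, -1.0]]
ft_force: [-0.8, -0.3, -3.0]
width: 0.0091
```

Run:
```python
from m import *
t,s=snap("6");crop(s,230,130,110,115,6,"pics/scene6.png")
```

```text
(no output)
```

View pics/scene6.png

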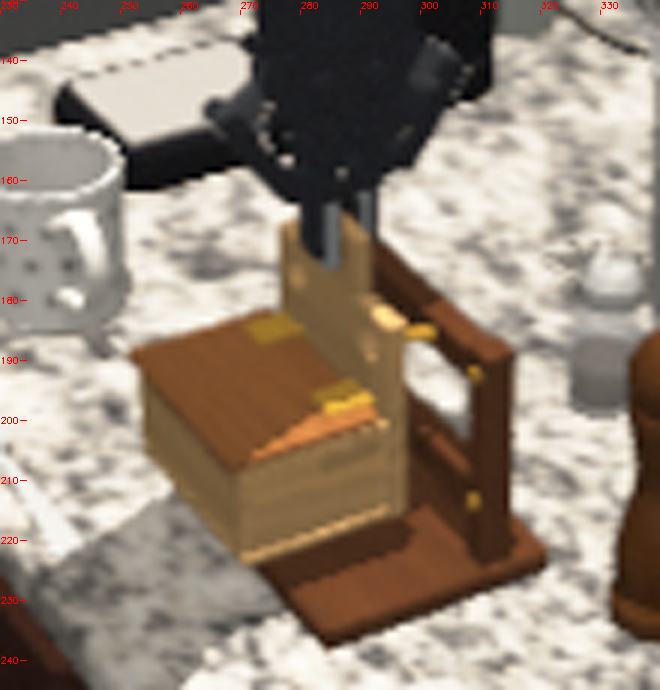

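There is no contact force and the pins are entering the holes. I'll continue.

Emit:
arm_command(
  moves=[
    [4,0,1.1,0,0,0],
    [4,0,1.1,0,0,0],
    [4,0,1.1,0,0,0],
    [3,0,0.8,0,0,0],
    [3,0,0.8,0,0,0],
    [0,0,0,0,0,0],
  ],
)

```text
time: 18.82
tool_pos: [0.4685, 0.1728, 0.1637]
ee_rot: [[1.0, -0.011, -0.0], [-0.011, -1.0, -0.0], [-0.0, 0.0, -1.0]]
ft_force: [-0.5, 0.7, -4.2]
width: 0.0088
```

Emit:
arm_command(
  moves=[
    [2,0,0.5,0,0,0],
    [1.5,0,0.4,0,0,0],
    [0,0,0,0,0,0],
  ],
)

```text
time: 19.2
tool_pos: [0.4719, 0.1728, 0.1629]
ee_rot: [[1.0, -0.011, -0.0], [-0.011, -1.0, -0.0], [-0.0, 0.0, -1.0]]
ft_force: [-0.2, 0.1, -3.2]
width: 0.0089
```

Emit:
arm_command(
  moves=[
    [1,0,0.3,0,0,0],
    [1,0,0.3,0,0,0],
    [0,0,0,0,0,0],
  ],
)

```text
time: 19.58
tool_pos: [0.4739, 0.1728, 0.1623]
ee_rot: [[1.0, -0.01, -0.0], [-0.01, -1.0, -0.0], [-0.0, 0.0, -1.0]]
ft_force: [0.7, -0.0, -3.9]
width: 0.009
```

Emit:
arm_command(
  moves=[
    [1,0,0.3,0,0,0],
    [0.5,0,0.2,0,0,0],
    [0,0,0,0,0,0],
  ],
)

```text
time: 19.95
tool_pos: [0.4754, 0.1728, 0.1618]
ee_rot: [[1.0, -0.01, -0.0], [-0.01, -1.0, -0.0], [-0.0, 0.0, -1.0]]
ft_force: [0.1, 0.1, -3.7]
width: 0.0091
```

Emit:
arm_command(
  moves=[
    [1,0,0.2,0,0,0],
    [0.5,0,0.2,0,0,0],
    [0,0,0,0,0,0],
  ],
)

```text
time: 20.32
tool_pos: [0.4757, 0.1727, 0.1611]
ee_rot: [[1.0, -0.01, -0.002], [-0.01, -1.0, -0.0], [-0.002, 0.0, -1.0]]
ft_force: [-7.4, 0.9, -1.2]
width: 0.0086
```

Run:
```python
from m import *
t,s=snap("7");crop(s,230,130,110,115,6,"pics/scene7.png");S=cloud(s)
def rep(nm,y0,y1,x0,x1,f):
    P=S[y0:y1,x0:x1].reshape(-1,3);P=P[f(P)];q,n,k=plane(P,.003);print(nm,q,n,k)
rep("lid",186,205,262,302,lambda P:(P[:,2]>.08)&(P[:,2]<.11))
rep("side",200,222,274,310,lambda P:(P[:,1]>.1)&(P[:,1]<.125)&(P[:,2]>.035))
rep("boardfront",170,200,290,310,lambda P:(P[:,0]>.46)&(P[:,0]<.48)&(P[:,2]>.105))
```

```text
lid [0.4245 0.1643 0.0957] [-0.0015  0.003   1.    ] 521
side [0.4315 0.119  0.0669] [ 0.0114  0.9999 -0.0044] 429
boardfront [0.4713 0.1483 0.1336] [0.9981 0.0623 0.0023] 168
```

View pics/scene7.png

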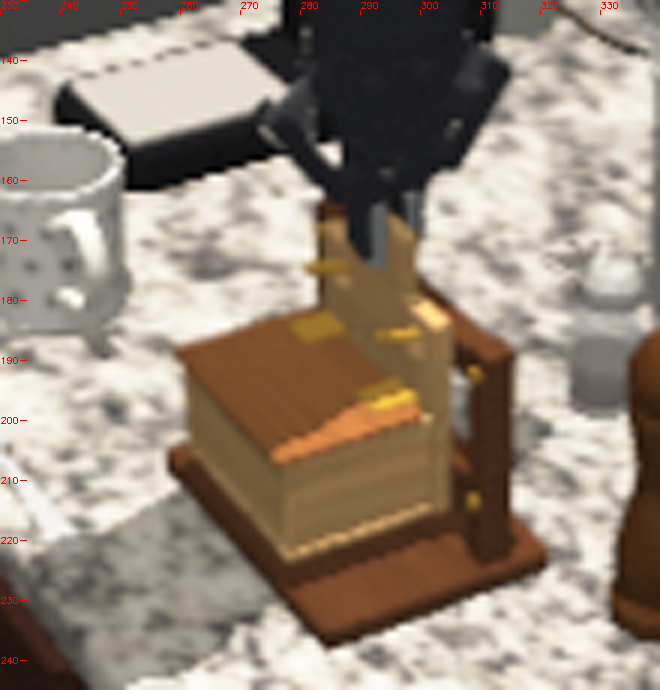

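Both pins show through the holes at (283,175) and (295,186), and contact with the rail is −7.4 N. I'll lower it onto the pins and release.

Emit:
arm_command(
  moves=[
    [0,0,0.5,0,0,0],
    [0,0,0.5,0,0,0],
    [0,0,0,0,0,0],
  ],
)

```text
time: 20.8
tool_pos: [0.4757, 0.1727, 0.16]
ee_rot: [[1.0, -0.01, -0.002], [-0.01, -1.0, -0.0], [-0.002, 0.0, -1.0]]
ft_force: [-7.3, 0.7, -2.2]
width: 0.0088
```

Emit:
arm_command(
  moves=[
    [0,0,0.5,0,0,0],
    [0,0,0.5,0,0,0],
    [0,0,0,0,0,0],
  ],
)

```text
time: 21.18
tool_pos: [0.4758, 0.1728, 0.1594]
ee_rot: [[1.0, -0.01, -0.002], [-0.01, -1.0, -0.0], [-0.002, 0.0, -1.0]]
ft_force: [-9.4, -1.0, 8.1]
width: 0.0085
```

Emit:
arm_command(
  moves=[
    [0,0,0,0,0,0],
    [0,0,0,0,0,0],
    [0,0,0,0,0,0],
    [0,0,0,0,0,0],
    [0,0,0,0,0,0],
  ],
  fingers=140,
)

```text
time: 21.8
tool_pos: [0.4769, 0.1727, 0.1594]
ee_rot: [[1.0, -0.011, 0.0], [-0.011, -1.0, -0.0], [0.0, 0.0, -1.0]]
ft_force: [0.4, 0.1, 0.7]
width: 0.0387
```

Emit:
arm_command(
  moves=[
    [0,0,-5,0,0,0],
    [0,0,-10,0,0,0],
    [0,0,-20,0,0,0],
    [0,0,-30,0,0,0],
    [0,0,-35,0,0,0],
    [0,20,-20,0,0,0],
    [0,35,0,0,0,0],
    [0,40,0,0,0,0],
    [0,40,0,0,0,0],
    [0,40,0,0,0,0],
    [0,40,0,0,0,0],
    [0,40,0,0,0,0],
    [0,40,0,0,0,0],
    [0,0,0,0,0,0],
  ],
)

```text
time: 23.55
tool_pos: [0.4733, -0.1252, 0.2802]
ee_rot: [[1.0, -0.015, 0.001], [-0.015, -1.0, -0.0], [0.001, 0.0, -1.0]]
ft_force: [0.3, -0.2, -0.5]
width: 0.0384
```

Run:
```python
from m import *
t,s=snap("8");crop(s,230,130,110,115,6,"pics/scene8.png");crop(t,255,175,90,85,6,"pics/top8.png");S=cloud(s);T=cloud(t)
cv2.imwrite("pics/full8.png",t["color"])
def rep(nm,C,y0,y1,x0,x1,f):
    P=C[y0:y1,x0:x1].reshape(-1,3);P=P[f(P)];q,n,k=plane(P,.003);print(nm,q,n,k)
rep("lid",S,186,205,262,302,lambda P:(P[:,2]>.08)&(P[:,2]<.11))
rep("side",S,200,222,274,310,lambda P:(P[:,1]>.1)&(P[:,1]<.125)&(P[:,2]>.035))
rep("lidT",T,200,250,275,330,lambda P:(P[:,2]>.08)&(P[:,2]<.11))
P=T[180:215,270:340].reshape(-1,3);Q=P[(P[:,2]>.166)&(P[:,2]<.182)];print("tab",len(Q),Q.mean(0),Q.min(0),Q.max(0))
Q=P[(P[:,2]>.137)&(P[:,2]<.146)&(P[:,1]>.1)&(P[:,1]<.245)];print("shoulder",len(Q),Q.mean(0),Q.min(0),Q.max(0))
```

```text
lid [0.4253 0.165  0.0941] [0.0002 0.0092 1.    ] 528
side [0.4323 0.119  0.066 ] [-0.0067 -1.     -0.0052] 422
lidT [0.425  0.1744 0.0948] [-0.0059  0.0024  1.    ] 1252
tab 91 [0.4742 0.1736 0.1719] [0.4694 0.1492 0.1666] [0.4802 0.1971 0.175 ]
shoulder 163 [0.4782 0.1718 0.14  ] [0.4518 0.1007 0.137 ] [0.4955 0.245  0.1458]
```

View pics/scene8.png

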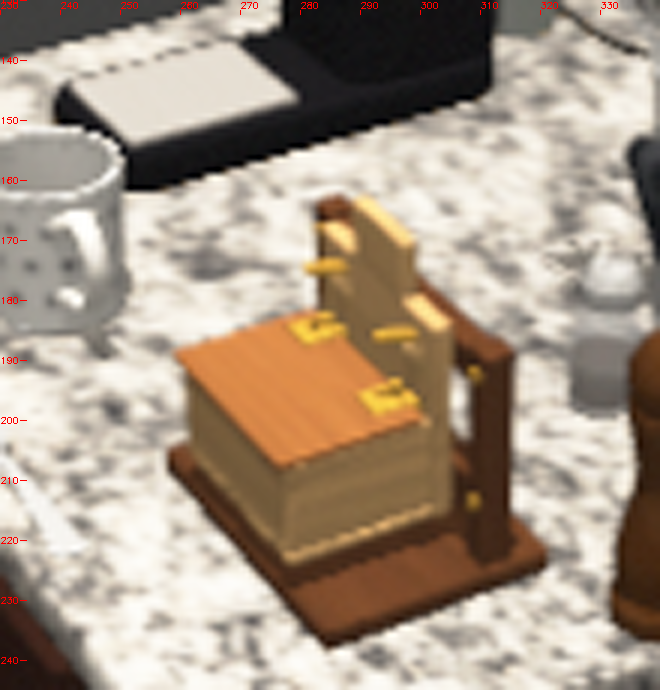

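View pics/top8.png

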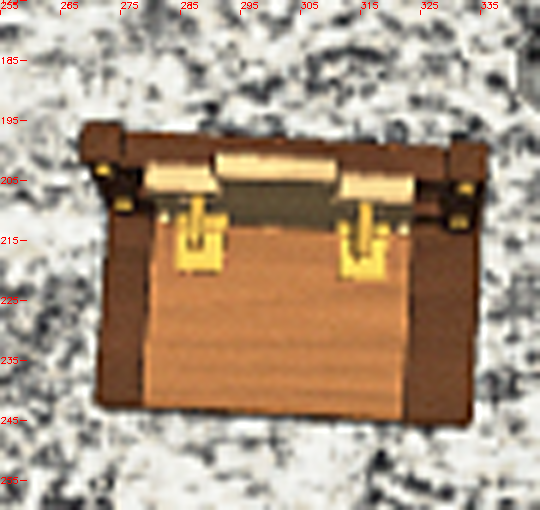

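View pics/full8.png

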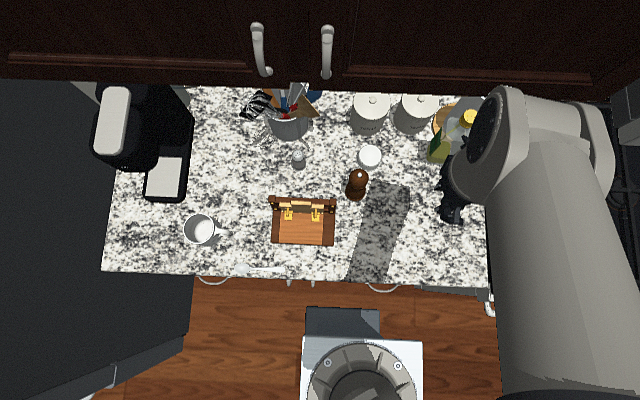

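The box hangs on both pins with its lid level and its back at the rail. The mill, bottle, ramekin, shaker, mug and spoon are at the same pixels as at the start. I'll hand in.

```bash
python3 -c "
from workcell import manip
print(manip.state()['ft_force'],manip.state()['time']);print(manip.sign_off())"
```

```text
[-0.2562867   0.91205596 -0.30514668] 23.65
the job is handed in; nothing more can be done
None
```

I shut the lid with closed fingertips while the box stood on the counter, then hung the box by both holes on the two brass pins. I handed the job in at about 23.7 s. The interface gave no verdict, so the results below are from my own camera and force checks.

- **Lid:** the fingertips met 9.6 N at the bottom of the push. Afterwards the lid's top measured 64 mm high and level to within 0.01 rad. It was still level to within 0.01 rad after hanging.
- **Hanging:** I gripped the tab, carried the box past the mill and slid it in along the 15° pin slope. The wrist read −7.4 N when the back met the rail, and about 8 N upward once the pins bore the box.
- **Final position:** both pins show through the holes. The underside is about 30.5 mm up, against 31.3 mm expected. The tab is within about 1 mm of the seat position, against the rail within the camera error of about 2 mm.
- **Bystanders:** by eye they all sit at the same places in the top view as at the start. The gripper was clear of everything and read no contact force.

No check failed. The two cameras disagreed by about 2 mm on the box's sideways position, well inside the 4.5 mm of play in the holes.

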